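# Draw four cells from the gravity dispenser, a pair at each press

### The arm

A 6-joint arm with a two-finger parallel gripper is mounted at the origin on a cart in front of the work surface, level with it; the furniture and walls round the work are solid. World frame = base frame: x ahead of the robot, y to its left, z up, the work surface at z = 0. Lengths are in m, angles in rad, forces in N, time in s.
With the tool pointing down it reaches from about 0.2 to 0.875 m from the base axis. Payload 3.4 kg.
Tool frame: the origin (TCP) lies at the very end of the fingers, on their centre line; the grasp point (between the pads) lies 19 mm behind it; z points along the fingers, y is the line along which they close (so a half turn about z gives the same grasp; the last joint's range is limited). The gripper opens to 94 mm and grips with 3 to 60 N. Pads are 16 mm wide; open, the fingers measure 119 mm over their backs; the gripper's body (75 mm by 177 mm) begins 78 mm behind the grasp point.
Start: joints at [1.158, 0.276, 1.505, -0, 1.361, -0.121], TCP at [0.165, 0.551, 0.205] pointing down, gripper open.
Joint ranges: [-2.89, 2.89], [-0.75, 2.08], [0.22, 2.7], [-1.18, 4.32], [0.11, 2.71], [-2.7, 2.7]. Speed limits (rad/s): [2.57, 2.57, 3.14, 3.14, 3.14, 3.14].

### API

Orientations are given as a unit quaternion [w, x, y, z].
In Python, from station import arm, eyes, workorder gives the robot as it stands. The module is installed in compiled form; this text tells all that it offers.
- The arm moves only by the tool drive_tool, never from a script. Its argument "deltas" is a list of rows, each an object with "dp": the shift along the tool's x, y, z scaled (see below), a list of three; "dr": the turn, a rotation vector about the tool's x, y, z scaled (see below), a list of three; "gripper": the finger opening in mm, from 0 to 94. In form: [{"dp": [x, y, z], "dr": [rx, ry, rz], "gripper": gripper}, ...]. A call has 1 to 12 rows; each row is the pose to reach, as a shift and turn from the pose commanded when the call began, along the tool's axes at that moment; what a row does not reach only later rows make up. The controller multiplies each number of a shift by 0.2 m and each number of a turn by 60 degrees. A row lasts 1/10 s, in which the tool goes at most 50 mm and 8.59 degrees, less where a joint would pass 70% of its speed; a pose out of reach is approached as far as the arm can. A call with a number of a shift or a turn outside -1 to 1 is refused whole. A call with a gripper value outside its range is refused whole. The fingers move at their own pace and stop on an object; the grip force is fixed at half the most. Time passes only in rows, so rows that repeat a pose let the fingers close. It gives the time, the measured TCP pose, the force, the opening and the grip force at its end, in the units of the state.
- arm.read_state(): the state, without advancing time (a new reading comes with each control period).
- eyes.capture(name): name is "scene" or "top" or "wrist"; returns the picture (480x640x3 uint8, red, green, blue); there is no depth.
- eyes.get_calibration(name): a dict with "K" (3x3 intrinsics, pixels), "R" (3x3) and "t" (3): a world point X has camera coordinates R X + t; the wrist camera has in their place "hand_eye" (4x4, takes a point from camera to tool coordinates, whose origin is the TCP and whose axes are the flange's). Camera axes: x right, y down, z forward; pixel columns grow to the right and rows downward; lengths in m; the calibration is good to about 2 mm. A picture is of the moment at which its call begins: read the wrist's pose just before it. get_calibration takes no time and is no camera call.
- workorder.hand_in(): hands the job in; it is judged then, once.
Trained networks look in the newest picture that a camera, given by its name, has taken for a name from the list of things; names that differ only in an ending like _2 or _b are one class to them, and where a whole thing is asked for, a point or a joint stands for the part that bears it (a point fixed in the world has none). Each returns a list of dicts, best first, with "p" (0 to 1); they miss things now and then, are a little off and sometimes report something else, mostly with a low value. They report only what shows in the picture. A call takes as long as a camera call. They do not tell look-alikes from the thing itself.
- eyes.find_in(camera, name): "xy" ([column, row] in pixels, amid what is visible of it).
- eyes.spot_point(camera, name): "xy" ([column, row] in pixels: a listed point, or the origin of a listed thing).
The state is a dict: "time": time; "q": joint angles; "qd": joint speeds; "joint_torque": joint torques, N m; "eef_pos": TCP position; "tool_rot": TCP orientation; "contact_force": force on the tool from outside, world axes, zero at the start; "torque": the same for the moment, N m; "gripper_width": opening from 0.0 (shut) to 1.0 (fully open); "gripper_force": force on a finger pad.
Only numpy, scipy, OpenCV 4.12 (cv2) and the standard library are available. Lean on these libraries where they do the work, as an engineer would, in place of code of your own. Each camera call takes 0.05 s, during which the arm holds its last target. There are 200 camera calls.

### The job

Draw four battery cells from the sloping dispenser by pressing its black thumb pad down with the fingertips, twice: each full press lifts the gate and lets one pair roll out. Keep the pad fully down until both cells have rolled out and lie at the lower end of the chute, then let it come all the way up so that the next pair rolls down to the closed gate. Work the pad only: do not touch or lift the cells, leave the last two waiting behind the gate, and leave the other things on the bench where they are.

Things in the scene. Friction and masses are not known exactly. Their poses are not given: they have to be found in the camera images.
- dispenser: fixed bench dispenser: aluminium chute 236 x 72 mm, sloping 12 deg, on a grey base plate 240 x 100 x 5 mm, all under 105 mm high. Origin: centre of the base's underside; x uphill, z up; cells roll to -x. Chute floor is 42 mm up at x=0; closed gate at x=-24 mm (a cell at rest against it has its axis at x=-13 mm, the next at 5 mm), lip of the pick-up end at x=-114 mm
- rocker (a joint): angle (rad) of the rocking lever on its pivot (dispenser x=-5, z=64 mm): 0 at rest, a spring holds it there with the gate down; grows as the thumb pad goes down; 0.65 = on its stop, gate fully up and the stop blade down in front of the third waiting cell. The gate frees two cells at 0.35 to 0.5. The pad needs about 2 N to start and 4 N at the stop
- thumb_pad (a point): centre of the top face of the black ribbed thumb pad 28 (along the chute) x 34 mm on the uphill end of the rocker, beside the chute on the dispenser's -y side. At dispenser (60, -66, 97) mm at rest and (67, -66, 51) mm on the stop, moving on an arc about the pivot. Its top leans 0.33 rad up (+x edge higher) at rest and 0.33 rad down when pressed; the pad is 5 mm thick
- torch: bystander: dark grey torch, 132 x 29 mm, lying on the bench; origin under its middle
- loupe: bystander: black loupe, 37 mm across, 31 mm high; origin under its middle
- tape_roll: bystander: yellow tape roll, 69 mm across, 19 mm high, lying flat; origin under its middle
- lock_cylinder: bystander: brass lock cylinder 38 x 70 x 17 mm, lying flat; origin under its middle. A fixed beige bin, 180 mm high, with a multimeter hung over it, stands behind it: pass in front of (nearer the robot than) the bin
- cell_1: the first cell counted from the gate at the start; same make as the others, bare flat-ended cylinder 18.2 mm across and 66 mm long, 46 g, lying across the chute; origin at the middle of its end face on the +y side of the dispenser, own z along its axis
- cell_2: the second cell counted from the gate at the start; same make as the others, bare flat-ended cylinder 18.2 mm across and 66 mm long, 46 g, lying across the chute; origin at the middle of its end face on the +y side of the dispenser, own z along its axis
- cell_3: the third cell counted from the gate at the start; same make as the others, bare flat-ended cylinder 18.2 mm across and 66 mm long, 46 g, lying across the chute; origin at the middle of its end face on the +y side of the dispenser, own z along its axis
- cell_4: the fourth cell counted from the gate at the start; same make as the others, bare flat-ended cylinder 18.2 mm across and 66 mm long, 46 g, lying across the chute; origin at the middle of its end face on the +y side of the dispenser, own z along its axis
- cell_5: the fifth cell counted from the gate at the start; same make as the others, bare flat-ended cylinder 18.2 mm across and 66 mm long, 46 g, lying across the chute; origin at the middle of its end face on the +y side of the dispenser, own z along its axis
- cell_6: the sixth cell counted from the gate at the start; same make as the others, bare flat-ended cylinder 18.2 mm across and 66 mm long, 46 g, lying across the chute; origin at the middle of its end face on the +y side of the dispenser, own z along its axis
There are look-alikes about, which are no part of the job. What is shaped like the cell_5 but green is not meant.

How it is judged:
By the outcome, as a careful person would: the job done as asked, in the order asked, and still so for the second after the job is handed in, with the robot touching nothing.
It also fails if it takes over 45 s, if anything falls off the work surface, if the arm or the gripper's body presses on something with over 40 N, if the wrist force passes 120 N, or if a joint passes its speed limit or range.

## Working session

There is one attempt and no reset: what is moved stays moved. The work goes in short steps, Python scripts to look and compute and a tool call to move; the robot and the scene stay as the last step left them, time stands still between calls to the robot, and variables do not carry over. Pictures are saved under pics/ and viewed, at most 10 in all, crops included, and the job is handed in when it is done.

Besides the shell and the picture viewer there is one more tool, called as name(argument=value, ...), one argument or row to a line, values as JSON. drive_tool: Moves the arm, as the interface text tells. Shifts and turns lie within -1 to 1; 1 stands for 0.2 m of shift or 60 degrees of turn. Its arguments: {"type":"object","properties":{"deltas":{"type":"array"}},"required":["deltas"]}

```bash
mkdir -p pics; python3 - <<'E'
from station import arm, eyes
import cv2,numpy as np
s=arm.read_state(); print(s['time'],s['eef_pos'],s['tool_rot'],s['gripper_width'])
ims=[]
for c in ['scene','top']:
    im=eyes.capture(c)[:,:,::-1]; cv2.imwrite(f'pics/{c}0.png',im)
    for n in ['thumb_pad','dispenser','cell_1','rocker']:
        print(c,n,'pt' ,eyes.spot_point(c,n)[:6] if n!='rocker' else '', 'in', eyes.find_in(c,n)[:6])
    k=eyes.get_calibration(c); print(np.array(k['K']).tolist(),np.array(k['R']).round(4).tolist(),np.array(k['t']).round(4).tolist())
E
```

```text
0.0 [0.16520348 0.5501886  0.20464623] [-2.23761942e-04  1.45384555e-01  9.89374842e-01 -8.38427677e-04] 1.000149268434613
scene thumb_pad pt [{'xy': [378.8, 231.1], 'p': 0.61}] in [{'xy': [338.5, 244.3], 'p': 0.66}]
scene dispenser pt [{'xy': [325.9, 270.5], 'p': 0.65}] in [{'xy': [339.0, 243.1], 'p': 0.42}]
scene cell_1 pt [{'xy': [296.1, 351.5], 'p': 0.85}, {'xy': [336.0, 221.1], 'p': 0.81}, {'xy': [314.9, 240.4], 'p': 0.76}, {'xy': [340.7, 216.3], 'p': 0.66}, {'xy': [321.4, 234.7], 'p': 0.59}, {'xy': [307.8, 248.3], 'p': 0.53}] in [{'xy': [279.2, 350.1], 'p': 0.94}, {'xy': [341.1, 232.9], 'p': 0.66}, {'xy': [333.8, 239.7], 'p': 0.62}, {'xy': [346.9, 226.5], 'p': 0.6}, {'xy': [327.6, 249.0], 'p': 0.55}]
scene rocker pt  in [{'xy': [339.7, 243.1], 'p': 0.96}]
[[496.5334847252832, 0.0, 328.7085311997341], [0.0, 496.5334847252832, 244.4658539918818], [0.0, 0.0, 1.0]] [[0.6427, -0.7661, 0.0054], [-0.5343, -0.4532, -0.7136], [0.5491, 0.4557, -0.7006]] [0.0165, 0.4454, 0.5257]
top thumb_pad pt [{'xy': [338.8, 187.6], 'p': 0.58}] in [{'xy': [324.7, 195.7], 'p': 0.79}, {'xy': [301.3, 183.
[... 155 characters left out ...]
}, {'xy': [284.4, 229.4], 'p': 0.72}, {'xy': [282.9, 205.1], 'p': 0.71}, {'xy': [284.2, 219.6], 'p': 0.68}, {'xy': [285.7, 241.4], 'p': 0.67}, {'xy': [281.7, 186.2], 'p': 0.62}] in [{'xy': [332.5, 339.9], 'p': 0.97}, {'xy': [301.9, 184.1], 'p': 0.83}, {'xy': [301.2, 220.2], 'p': 0.74}, {'xy': [305.8, 242.3], 'p': 0.73}, {'xy': [302.3, 228.3], 'p': 0.71}, {'xy': [301.6, 205.2], 'p': 0.64}]
top rocker pt  in [{'xy': [327.2, 191.9], 'p': 0.89}, {'xy': [229.7, 182.0], 'p': 0.49}]
[[584.2093237256485, 0.0, 325.12042640588095], [0.0, 584.2093237256485, 238.64907489537364], [0.0, 0.0, 1.0]] [[-0.0226, -0.9997, -0.0007], [-0.9785, 0.0223, -0.2049], [0.2049, -0.004, -0.9788]] [0.3463, 0.4013, 0.9517]
```

```bash
python3 - <<'E'
import cv2,numpy as np
a=cv2.imread('pics/top0.png'); 
cv2.imwrite('pics/v1.png',cv2.resize(a,(800,600)))
b=cv2.imread('pics/scene0.png');cv2.imwrite('pics/v2.png',cv2.resize(b[170:390,230:490],None,fx=2.7,fy=2.7,interpolation=3))
E
```

```text
(no output)
```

View pics/v1.png

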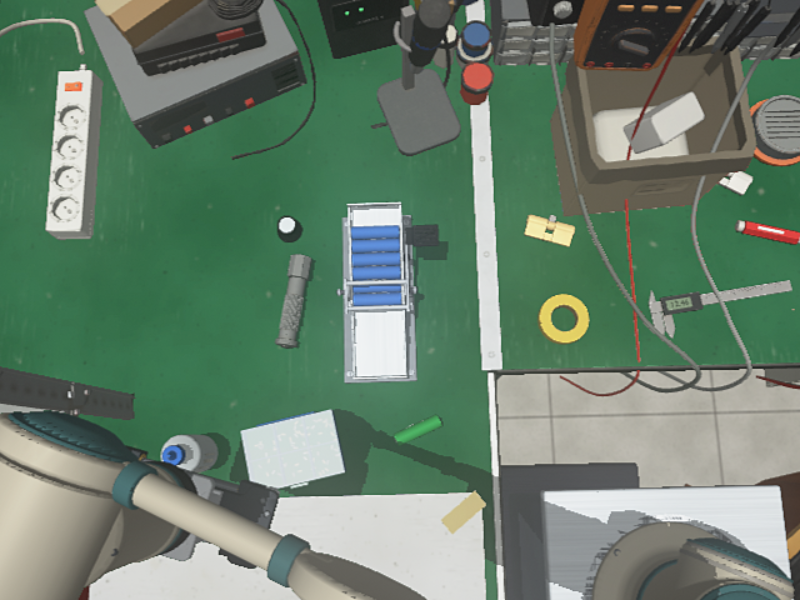

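View pics/v2.png

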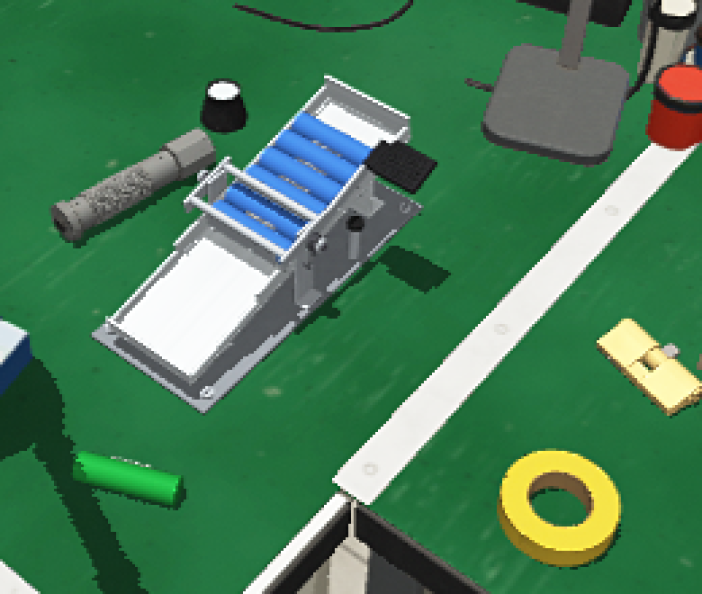

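The top view shows the dispenser (centre about (380,290) in the 800x600 view). The cells are blue in the chute and the pad is black at (425,235). The only look-alike is the green cell at (418,430), which is not meant. The pad in the scene crop is at (402,165), matching the detector. Next I fit the dispenser pose from both views.

```bash
cat > h.py <<'E'
import numpy as np
from station import arm, eyes
from scipy.optimize import least_squares
from scipy.spatial.transform import Rotation as Ro
def proj(c,X):
    k=eyes.get_calibration(c); p=np.array(k['R'])@X+np.array(k['t']); p=np.array(k['K'])@p; return p[:2]/p[2]
def disp(v,p): 
    c,s=np.cos(v[2]),np.sin(v[2]); return np.array([v[0]+c*p[0]-s*p[1],v[1]+s*p[0]+c*p[1],p[2]])
def tool():
    s=arm.read_state(); w,x,y,z=s['tool_rot']; return s,np.array(s['eef_pos']),Ro.from_quat([x,y,z,w])
E
python3 - <<'E'
from h import *
S=lambda u,v:np.array([u/2.7+230,v/2.7+170]); T=lambda u,v:np.array([u*.8,v*.8])
pad=np.array([60,-66,97])/1e3; a=np.array([-120,-50,5])/1e3; b=np.array([-120,50,5])/1e3; c=np.array([120,-50,5])/1e3
ob=[('scene',pad,[378.8,231.1]),('top',pad,[338.8,187.6]),('scene',a,S(205,412)),('scene',b,S(92,333)),('scene',c,S(422,207)),('top',a,T(416,381)),('top',b,T(345,382)),
('scene',np.zeros(3),[325.9,270.5]),('top',np.zeros(3),[302.1,237.7])]
f=lambda v:np.concatenate([proj(n,disp(v,p))-q for n,p,q in ob])
r=least_squares(f,[.4,.1,0],loss='soft_l1'); print(r.x); print(f(r.x).round(1).reshape(-1,2).tolist())
g=lambda X:np.concatenate([proj(n,X)-q for n,p,q in ob[:2]])
t=least_squares(g,[.4,.0,.1]);print('pad tri',t.x,t.fun)
print('pad fit',disp(r.x,pad), disp(r.x,np.array([67,-66,51])/1e3),'pivot',disp(r.x,np.array([-5,-66,64])/1e3))
s,p,R=tool(); print(R.as_matrix().round(3))
k=eyes.get_calibration('wrist');print(np.array(k['hand_eye']).round(3))
E
```

```text
[0.42120437 0.37779698 0.0149749 ]
[[0.1, 0.1], [0.2, -0.0], [-0.5, 0.7], [-1.1, 0.9], [-0.1, -0.7], [0.2, -1.2], [-1.0, 0.2], [1.6, 0.2], [-0.0, -0.4]]
pad tri [0.48226417 0.31301927 0.09690926] [-0.07074805  0.01514747  0.04652699 -0.04956138]
pad fit [0.48218595 0.31270284 0.097     ] [0.48918517 0.31280766 0.051     ] pivot [0.41719324 0.31172951 0.064     ]
[[-0.958  0.288  0.   ]
 [ 0.288  0.958  0.   ]
 [-0.     0.    -1.   ]]
[[ 0.001 -0.964 -0.267  0.077]
 [ 1.     0.001 -0.001 -0.   ]
 [ 0.001 -0.267  0.964 -0.178]
 [ 0.     0.     0.     1.   ]]
```

drive_tool(
  deltas=[
    {"dp": [-0.2, -0.07, 0], "dr": [0, 0, -0.1], "gripper": 0},
    {"dp": [-0.4, -0.15, 0], "dr": [0, 0, -0.2], "gripper": 0},
    {"dp": [-0.6, -0.22, 0], "dr": [0, 0, -0.293], "gripper": 0},
    {"dp": [-0.8, -0.29, 0], "dr": [0, 0, -0.293], "gripper": 0},
    {"dp": [-0.94, -0.345, 0], "dr": [0, 0, -0.293], "gripper": 0},
    {"dp": [-0.94, -0.345, 0], "dr": [0, 0, -0.293], "gripper": 0},
    {"dp": [-0.94, -0.345, 0], "dr": [0, 0, -0.293], "gripper": 0},
  ],
)

```text
time: 1.5
eef_pos: [0.3257, 0.4305, 0.2055]
tool_rot: [-0.0, -0.007, 1.0, 0.0]
contact_force: [-0.2, 0.5, 0.2]
gripper_width: 0.439
gripper_force: 0.0
```

```bash
python3 - <<'E'
from h import *
s,p,R=tool(); print(s['time'],p,R.as_matrix().round(3).tolist(),s['contact_force'],s['gripper_width'])
print((R.inv().apply(np.array([.484,.3125,.125])-p)/.2).round(3))
E
```

```text
1.5 [0.32573511 0.43047692 0.20553857] [[-1.0, -0.013, -0.001], [-0.013, 1.0, 0.001], [0.001, 0.001, -1.0]] [-0.17431071  0.47235198  0.18063281] 0.4390676747491483
[-0.784 -0.601  0.402]
```

drive_tool(
  deltas=[
    {"dp": [-0.2, -0.15, 0], "dr": [0, 0, 0], "gripper": 0},
    {"dp": [-0.4, -0.3, 0], "dr": [0, 0, 0], "gripper": 0},
    {"dp": [-0.6, -0.45, 0.0], "dr": [0, 0, 0], "gripper": 0},
    {"dp": [-0.784, -0.6, 0.1], "dr": [0, 0, 0], "gripper": 0},
    {"dp": [-0.784, -0.6, 0.25], "dr": [0, 0, 0], "gripper": 0},
    {"dp": [-0.784, -0.6, 0.4], "dr": [0, 0, 0], "gripper": 0},
    {"dp": [-0.784, -0.6, 0.4], "dr": [0, 0, 0], "gripper": 0},
    {"dp": [-0.784, -0.6, 0.4], "dr": [0, 0, 0], "gripper": 0},
  ],
)

```text
time: 2.3
eef_pos: [0.4835, 0.3141, 0.1257]
tool_rot: [-0.0, -0.008, 1.0, 0.0]
contact_force: [-0.3, -0.2, 0.8]
gripper_width: 0.003
gripper_force: 0.0
```

```bash
python3 - <<'E'
from h import *
import cv2
s,p,R=tool(); print(s['time'],p,s['contact_force'],s['gripper_width'])
im={c:eyes.capture(c)[:,:,::-1] for c in ['scene','wrist']}
v=cv2.resize(im['scene'][150:310,270:430],(600,600),interpolation=3)
cv2.imwrite('pics/v3.png',np.hstack([v[:, :400],cv2.resize(im['wrist'],(400,300)).copy() if 0 else cv2.copyMakeBorder(cv2.resize(im['wrist'],(400,300)),0,300,0,0,0)]) if 0 else v)
cv2.imwrite('pics/v4.png',im['wrist'])
E
```

```text
2.3 [0.48350325 0.31407355 0.12565243] [-0.31162692 -0.17264362  0.79890556] 0.003364428955795964
```

View pics/v3.png

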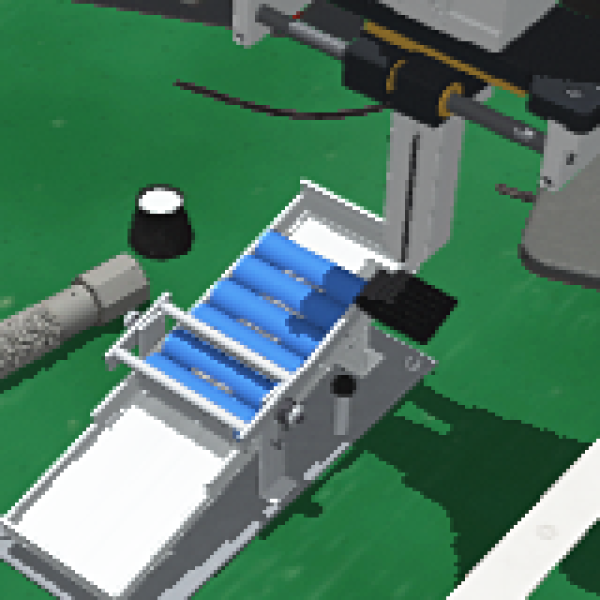

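View pics/v4.png

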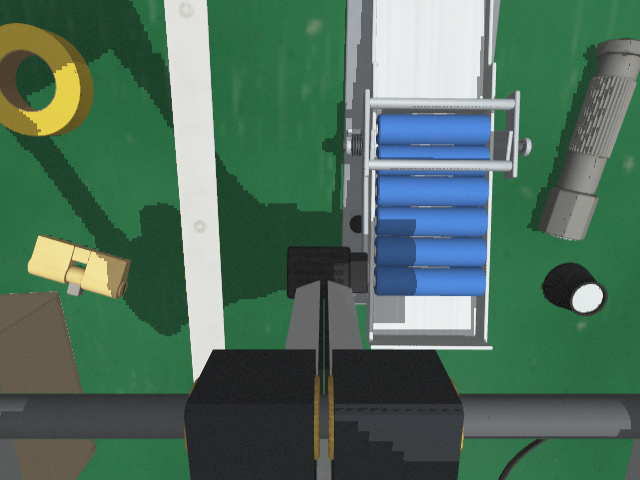

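The wrist view shows the closed fingertips at about (325,283), right over the black pad (288–350, 248–298) and clear of the chute. All six blue cells are behind the gate. Next is the first press.

drive_tool(
  deltas=[
    {"dp": [-0.01, -0.008, 0.1], "dr": [0, 0, 0], "gripper": 0},
    {"dp": [-0.02, -0.008, 0.17], "dr": [0, 0, 0], "gripper": 0},
    {"dp": [-0.025, -0.008, 0.24], "dr": [0, 0, 0], "gripper": 0},
    {"dp": [-0.025, -0.008, 0.31], "dr": [0, 0, 0], "gripper": 0},
    {"dp": [-0.025, -0.008, 0.36], "dr": [0, 0, 0], "gripper": 0},
    {"dp": [-0.025, -0.008, 0.365], "dr": [0, 0, 0], "gripper": 0},
  ],
)

```text
time: 3.0
eef_pos: [0.4914, 0.3128, 0.0537]
tool_rot: [0.002, -0.008, 1.0, 0.001]
contact_force: [3.4, 0.5, 2.8]
gripper_width: 0.004
gripper_force: 2.1
```

drive_tool(
  deltas=[
    {"dp": [0, 0, 0.008], "dr": [0, 0, 0], "gripper": 0},
    {"dp": [0, 0, 0.015], "dr": [0, 0, 0], "gripper": 0},
    {"dp": [0, 0, 0.015], "dr": [0, 0, 0], "gripper": 0},
  ],
)

```text
time: 3.3
eef_pos: [0.4914, 0.3129, 0.0524]
tool_rot: [0.003, -0.008, 1.0, 0.002]
contact_force: [2.2, 0.1, 10.2]
gripper_width: 0.004
gripper_force: 5.5
```

```bash
python3 - <<'E'
from h import *
import cv2
s,p,R=tool(); print(s['time'],p,s['contact_force'])
a,b=[eyes.capture(c)[:,:,::-1] for c in ['scene','wrist']]
v=np.hstack([cv2.resize(a[160:320,250:410],(400,400),interpolation=3),cv2.resize(b[:400,200:600],(400,400))])
cv2.imwrite('pics/v5.png',v)
E
```

```text
3.3 [0.49144586 0.31286074 0.0524461 ] [ 2.23604329  0.13634831 10.16766   ]
```

View pics/v5.png

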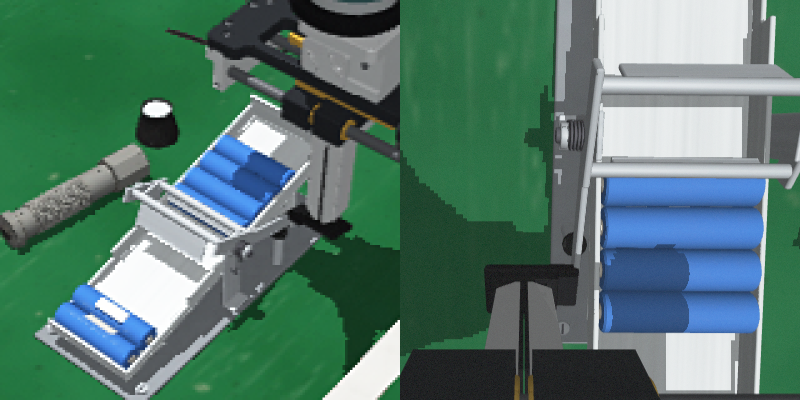

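The pad is on its stop (10 N). The left half shows both cells at the lower end of the chute around (105,325), with four cells held behind the blade. I'll hold briefly, then release fully.

drive_tool(
  deltas=[
    {"dp": [0, 0, 0], "dr": [0, 0, 0], "gripper": 0},
    {"dp": [0, 0, 0], "dr": [0, 0, 0], "gripper": 0},
    {"dp": [0, 0, 0], "dr": [0, 0, 0], "gripper": 0},
    {"dp": [0, 0, 0], "dr": [0, 0, 0], "gripper": 0},
    {"dp": [0, 0, -0.06], "dr": [0, 0, 0], "gripper": 0},
    {"dp": [0.0, 0, -0.13], "dr": [0, 0, 0], "gripper": 0},
    {"dp": [0.01, 0, -0.2], "dr": [0, 0, 0], "gripper": 0},
    {"dp": [0.02, 0, -0.28], "dr": [0, 0, 0], "gripper": 0},
    {"dp": [0.025, 0, -0.38], "dr": [0, 0, 0], "gripper": 0},
    {"dp": [0.025, 0, -0.38], "dr": [0, 0, 0], "gripper": 0},
    {"dp": [0.025, 0, -0.38], "dr": [0, 0, 0], "gripper": 0},
    {"dp": [0.025, 0, -0.38], "dr": [0, 0, 0], "gripper": 0},
  ],
)

```text
time: 4.6
eef_pos: [0.4829, 0.3108, 0.1243]
tool_rot: [-0.002, -0.008, 1.0, -0.001]
contact_force: [0.1, -0.4, -0.2]
gripper_width: 0.009
gripper_force: 0.0
```

drive_tool(
  deltas=[
    {"dp": [0, 0, 0], "dr": [0, 0, 0], "gripper": 0},
    {"dp": [0, 0, 0], "dr": [0, 0, 0], "gripper": 0},
    {"dp": [0, 0, 0], "dr": [0, 0, 0], "gripper": 0},
    {"dp": [0, 0, 0], "dr": [0, 0, 0], "gripper": 0},
    {"dp": [0, 0, 0], "dr": [0, 0, 0], "gripper": 0},
    {"dp": [0, 0, 0], "dr": [0, 0, 0], "gripper": 0},
    {"dp": [0, 0, 0], "dr": [0, 0, 0], "gripper": 0},
    {"dp": [0, 0, 0], "dr": [0, 0, 0], "gripper": 0},
  ],
)

```text
time: 5.4
eef_pos: [0.4843, 0.3113, 0.1255]
tool_rot: [0.0, -0.008, 1.0, 0.0]
contact_force: [-0.2, 0.4, -0.5]
gripper_width: 0.003
gripper_force: 0.0
```

```bash
python3 - <<'E'
from h import *
import cv2
s,p,R=tool(); print(s['time'],p,s['contact_force'])
a,b=[eyes.capture(c)[:,:,::-1] for c in ['scene','wrist']]
v=np.hstack([cv2.resize(a[160:320,250:410],(400,400),interpolation=3),cv2.resize(b[:400,200:600],(400,400))])
cv2.imwrite('pics/v6.png',v)
E
```

```text
5.4 [0.48427039 0.31132219 0.12553922] [-0.17420548  0.40795207 -0.4644004 ]
```

View pics/v6.png

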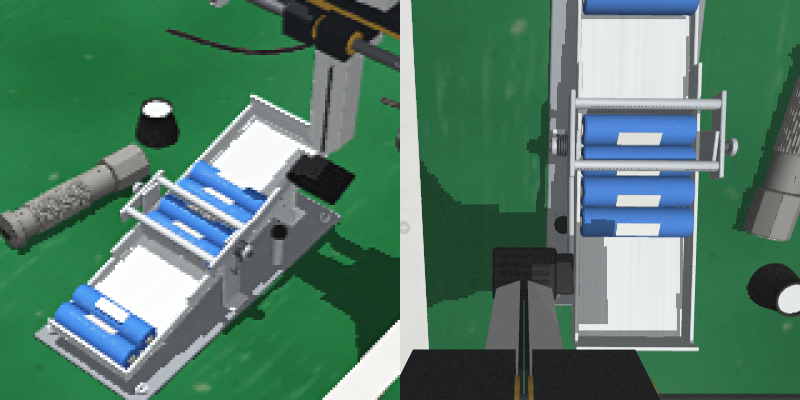

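The four remaining cells have rolled down to the closed gate (wrist half, y≈130–220), and the pad is fully up. Second press follows with the same motion.

drive_tool(
  deltas=[
    {"dp": [-0.01, 0, 0.1], "dr": [0, 0, 0], "gripper": 0},
    {"dp": [-0.02, 0, 0.17], "dr": [0, 0, 0], "gripper": 0},
    {"dp": [-0.025, 0, 0.24], "dr": [0, 0, 0], "gripper": 0},
    {"dp": [-0.025, 0, 0.31], "dr": [0, 0, 0], "gripper": 0},
    {"dp": [-0.025, 0, 0.36], "dr": [0, 0, 0], "gripper": 0},
    {"dp": [-0.025, 0, 0.372], "dr": [0, 0, 0], "gripper": 0},
    {"dp": [-0.025, 0, 0.38], "dr": [0, 0, 0], "gripper": 0},
    {"dp": [-0.025, 0, 0.38], "dr": [0, 0, 0], "gripper": 0},
    {"dp": [-0.025, 0, 0.38], "dr": [0, 0, 0], "gripper": 0},
    {"dp": [-0.025, 0, 0.38], "dr": [0, 0, 0], "gripper": 0},
  ],
)

```text
time: 6.5
eef_pos: [0.4914, 0.312, 0.0523]
tool_rot: [0.003, -0.008, 1.0, 0.001]
contact_force: [1.2, -1.7, 13.4]
gripper_width: 0.008
gripper_force: 6.4
```

```bash
python3 - <<'E'
from h import *
import cv2
s,p,R=tool(); print(s['time'],p,s['contact_force'])
a,b=[eyes.capture(c)[:,:,::-1] for c in ['scene','wrist']]
v=np.hstack([cv2.resize(a[160:320,250:410],(400,400),interpolation=3),cv2.resize(b[:400,200:600],(400,400))])
cv2.imwrite('pics/v7.png',v)
E
```

```text
6.5 [0.49135433 0.31199375 0.0523033 ] [ 1.1782961  -1.6967491  13.39639713]
```

View pics/v7.png

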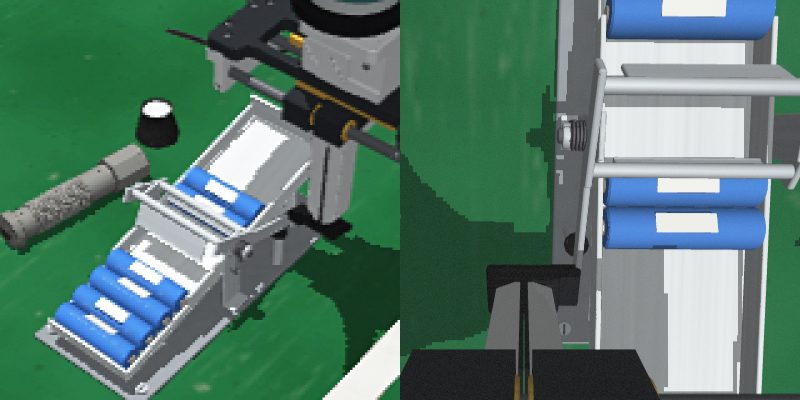

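All four drawn cells lie at the lower end (scene half, about (105–145, 280–330)), and two are held behind the blade. I'll hold a moment, then release and back off upward.

drive_tool(
  deltas=[
    {"dp": [0, 0, 0], "dr": [0, 0, 0], "gripper": 0},
    {"dp": [0, 0, 0], "dr": [0, 0, 0], "gripper": 0},
    {"dp": [0, 0, 0], "dr": [0, 0, 0], "gripper": 0},
    {"dp": [0, 0, 0], "dr": [0, 0, 0], "gripper": 0},
    {"dp": [0, 0, -0.06], "dr": [0, 0, 0], "gripper": 0},
    {"dp": [0.0, 0, -0.13], "dr": [0, 0, 0], "gripper": 0},
    {"dp": [0.01, 0, -0.2], "dr": [0, 0, 0], "gripper": 0},
    {"dp": [0.02, 0, -0.28], "dr": [0, 0, 0], "gripper": 0},
    {"dp": [0.025, 0, -0.38], "dr": [0, 0, 0], "gripper": 0},
    {"dp": [0.025, 0, -0.55], "dr": [0, 0, 0], "gripper": 0},
    {"dp": [0.025, 0, -0.7], "dr": [0, 0, 0], "gripper": 0},
    {"dp": [0.025, 0, -0.7], "dr": [0, 0, 0], "gripper": 0},
  ],
)

```text
time: 7.8
eef_pos: [0.4856, 0.3125, 0.1936]
tool_rot: [0.003, -0.008, 1.0, 0.002]
contact_force: [0.3, -0.2, -0.3]
gripper_width: 0.006
gripper_force: 0.0
```

drive_tool(
  deltas=[
    {"dp": [0, 0, 0], "dr": [0, 0, 0], "gripper": 0},
    {"dp": [0, 0, 0], "dr": [0, 0, 0], "gripper": 0},
    {"dp": [0, 0, 0], "dr": [0, 0, 0], "gripper": 0},
    {"dp": [0, 0, 0], "dr": [0, 0, 0], "gripper": 0},
    {"dp": [0, 0, 0], "dr": [0, 0, 0], "gripper": 0},
    {"dp": [0, 0, 0], "dr": [0, 0, 0], "gripper": 0},
    {"dp": [0, 0, 0], "dr": [0, 0, 0], "gripper": 0},
    {"dp": [0, 0, 0], "dr": [0, 0, 0], "gripper": 0},
    {"dp": [0, 0, 0], "dr": [0, 0, 0], "gripper": 0},
    {"dp": [0, 0, 0], "dr": [0, 0, 0], "gripper": 0},
  ],
)

```text
time: 8.8
eef_pos: [0.4843, 0.3113, 0.1895]
tool_rot: [0.0, -0.008, 1.0, 0.0]
contact_force: [0.5, -0.5, 0.4]
gripper_width: 0.007
gripper_force: 0.0
```

```bash
python3 - <<'E'
from h import *
import cv2
s,p,R=tool(); print(s['time'],p,s['contact_force'])
a,b=[eyes.capture(c)[:,:,::-1] for c in ['scene','wrist']]
v=np.hstack([cv2.resize(a[160:320,250:410],(400,400),interpolation=3),cv2.resize(b[:400,200:600],(400,400))])
cv2.imwrite('pics/v8.png',v)
E
```

```text
8.8 [0.48426456 0.31132378 0.18953887] [ 0.52822732 -0.47433789  0.3547409 ]
```

View pics/v8.png

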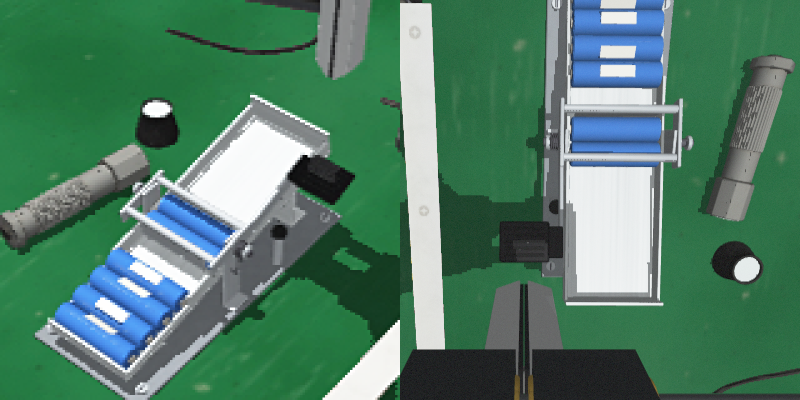

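The four drawn cells lie at the lower end and the last two wait at the closed gate. The pad is up, the robot is clear, and the torch and loupe are unmoved.

```bash
python3 -c "
from station import workorder
print(workorder.hand_in())"
```

```text
the job is handed in; nothing more can be done
None
```

The job is handed in at about 9 s: two full presses drew four cells to the lower end of the chute, the last two wait behind the closed gate, the pad is fully up and the robot is touching nothing.

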